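# Close a switch test fixture with one turn of its hand wheel

### The arm

A 6-joint arm with a two-finger parallel gripper is mounted at the origin on a cart in front of the work surface, level with it; the furniture and walls round the work are solid. World frame = base frame: x ahead of the robot, y to its left, z up, the work surface at z = 0. Lengths are in m, angles in rad, forces in N, time in s.
With the tool pointing down it reaches from about 0.35 to 0.775 m from the base axis. Payload 7.3 kg.
Tool frame: the origin (TCP) lies at the centre of the arm's flange, where the gripper is bolted on; the fingertips stand 178 mm ahead of it and the grasp point (between the pads) lies 159 mm ahead of it; z points along the fingers, y is the line along which they close (so a half turn about z gives the same grasp; the last joint's range is limited). The gripper opens to 92 mm and grips with 3 to 60 N. Pads are 19 mm wide; open, the fingers measure 130 mm over their backs; the gripper's body (75 mm by 190 mm) begins 47 mm behind the grasp point.
Start: joints at [-1.25, 0.342, 1.524, -0, 1.275, -0.146], TCP at [0.236, -0.469, 0.405] pointing down, gripper open.
Joint ranges: [-2.53, 2.53], [-0.77, 2.02], [0.04, 2.7], [-1, 4.14], [0.28, 2.66], [-3.11, 3.11]. Speed limits (rad/s): [2.57, 2.57, 3.14, 3.14, 3.14, 3.14].

### API

Orientations are given as [roll, pitch, yaw] about the fixed x, y, z axes, in that order (R = Rz(yaw) Ry(pitch) Rx(roll)).
In Python, from cell import telemetry, vision, ticket gives the robot as it stands.
- The arm moves only by the shell command python3 -m crank 'ROWS' [FORCE]. ROWS is JSON, a list of rows, each a list of 5 numbers: the gripper command: -1 is shut, 1 is fully open, values between are in proportion, then the shift along the tool's x, y, z in mm, then the turn about the tool's z in rad. In form: [[fingers, dx, dy, dz, roll], ...]. A call has 1 to 12 rows; each row is the pose to reach, as a shift and turn from the pose commanded when the call began, along the tool's axes at that moment; what a row does not reach only later rows make up. A row lasts 1/12 s, in which the tool goes at most 41.7 mm and 7.16 degrees, less where a joint would pass 70% of its speed; a pose out of reach is approached as far as the arm can. A call with a gripper value outside its range is refused whole. The fingers move at their own pace and stop on an object; FORCE is the grip in N (left out, the last holds). Time passes only in rows, so rows that repeat a pose let the fingers close. It gives the time, the measured TCP pose, the force, the opening and the grip force at its end, in the units of the state.
- telemetry.observe(): the state, without advancing time (a new reading comes with each control period).
- vision.read_camera(name): name is "scene" or "top"; returns (picture, depth): 400x640x3 uint8, red, green, blue; 400x640 float32, m along the optical axis (not along the pixel's ray), 0 where there is no reading.
- vision.get_calibration(name): a dict with "camera_matrix" (3x3 intrinsics, pixels), "rvec" (rotation vector, rad) and "tvec" (3), from world to camera coordinates, as OpenCV has them. Camera axes: x right, y down, z forward; pixel columns grow to the right and rows downward; lengths in m; the calibration is good to about 2 mm. A picture is of the moment at which its call begins. get_calibration takes no time and is no camera call.
- ticket.hand_in(): hands the job in; it is judged then, once.
The state is a dict: "time": time; "qpos": joint angles; "qvel": joint speeds; "joint_efforts": joint torques, N m; "tool_pos": TCP position; "tool_rot": TCP orientation; "contact_force": force on the tool from outside, world axes, zero at the start; "torque": the same for the moment, N m; "opening": finger opening in m; "grip_force": force on a finger pad.
Only numpy, scipy, OpenCV 4.12 (cv2) and the standard library are available. Lean on these libraries where they do the work, as an engineer would, in place of code of your own. Each camera call takes 0.05 s, during which the arm holds its last target. There are 200 camera calls.

### The job

A switch insert lies in the drawn-out tray of the hand-wheel test fixture. Without grasping or lifting anything, push the tray all the way in with the fingertips so that the insert is under the spring probes, then push the hand wheel round by its upright handle, clockwise seen from above, through exactly one full turn, so that the probes press on the insert and the handle is back where it started. Push the handle gently, leave the insert lying in its nest and the small things beside the fixture where they are, and take the hand away.

Things in the scene. Friction and masses are not known exactly. Their poses are not given: they have to be found in the camera images.
- fixture: the test fixture, screwed down: grey base plate 196 mm deep (x) and 190 mm wide (y), two steel columns 156 mm apart, a 50 mm deep, 190 mm wide bridge across their tops (upper face 178 mm over the table) and a plain aluminium hand wheel on top. Origin on the table under the wheel's axis; its x axis points from the tray side to the back (the way the tray goes in), y to the left, z up.
- tray (a joint): how far the aluminium tray has been pushed in along the fixture's x axis: 0 drawn out (start), 0.055 m fully home against the stop. Needs about 2 N; stays where it is left.
- tray_push (a point): middle of the front face of the tray's upright push plate (70 mm wide, 6 mm thick, standing from 18 to 58 mm over the table, the point at 43 mm). The face looks along the fixture's -x; when the tray is home it is 115 mm in front of the wheel's axis.
- nest (a point): middle of the nest's floor in the tray, 26 mm over the table: a black frame 7 mm high that holds the insert with 1 mm play. It is under the probes when the tray is home.
- wheel (a joint): angle of the hand wheel, rad, growing clockwise seen from above. It starts anywhere from -1.2 to 1.2 and can turn on beyond one turn (stops at -2 and 14); about 2 N at the handle moves it and it stays where it is left. One turn lowers the crosshead and the probes by 8 mm; the probes meet the insert on the way and their springs then give (about 1.5 N per mm).
- handle: the wheel's upright round black handle, up to 19 mm across and 44 mm high, standing from 204 to 248 mm over the table, its axis 48 mm from the wheel's axis and parallel to it; it revolves on its own pin. Origin at its foot. At wheel angle 0 it stands on the fixture's -y side.
- handle_mid (a point): point on the handle's axis 230 mm over the table
- wheel_hub (a point): point on the wheel's axis in the plane of its rim, 198 mm over the table. The wheel is 116 mm across with a 12 mm thick rim (top at 204 mm) and three spokes; the hub reaches 209 mm. Nothing stands higher near it but the handle.
- probes: the sprung grey probe head (62 x 66 mm, 12 mm thick) under the crosshead, with four thin brass probes pointing down at its corners. Origin midway between the probe tips, about 3 mm over the insert's plate at wheel angle 0.
- insert: white double switch insert, plate 60 x 66 mm and 8 mm thick with a raised block on top (22 mm in all), lying terminals up in the tray's nest. Origin in the middle of its underside.
- insert_mid (a point): middle of the insert's plate, half-way up it
- cap_a: loose white rocker cap 44 x 29 x 9 mm on the fixture's left; leave alone. Origin under its middle.
- cap_b: another such rocker cap; leave alone.
- tester: mains tester screwdriver, 124 mm long, 12 mm thick, lying on the fixture's right; leave alone. Origin under its middle.
- spare_insert: a second switch insert, on the table on the fixture's left; leave alone. Origin under its middle.
Not all that is in view belongs to the job. Leave any brown or purple look-alike of the insert alone.

How it is judged:
On the way, in this order (a step that is already met when the one before it is completed fails the run):
1. the tray is fully home before the wheel has been turned (value of joint tray above 0.053 m and value of joint wheel below 1.6 rad), for 0.2 s.
2. the wheel is well on its way round with the tray home (value of joint tray above 0.053 m and value of joint wheel above 4.4 rad).
At the end, for the whole second after the job is handed in: The tray is within 2 mm of fully home; the wheel has made one turn clockwise and is at rest with its handle within 16 mm (about 19 degrees) of where it started; the probes press on the insert with more than 3 N; the insert lies flat in the nest, within 4 mm of its middle (value of joint tray above 0.053 m and value of joint wheel between 4.6 and 8 rad and distance of handle_mid from where it was at the start of the episode below 0.016 m and velocity of joint wheel between -0.05 and 0.05 rad/s and contact force between probes and insert above 3 N and horizontal distance between insert_mid and nest below 0.004 m and angle between insert's own z axis and vertical below 0.06 rad); the robot touches nothing.
It fails at once if the insert is lifted out of its nest or tipped (height (world z) of insert above 0.036 m or angle between insert's own z axis and vertical above 0.25 rad).
It fails at once if the handle is gripped or shoved hard (over 25 N) (contact force between the fingers and handle above 25 N).
It fails at once if the wheel is driven far beyond its one turn (value of joint wheel above 8.3 rad).
It fails at once if a thing beside the fixture is displaced by more than 20 mm (distance of any of cap_a, cap_b, tester, spare_insert from where it was at the start of the episode above 0.02 m).
It also fails if it takes over 64 s, if anything falls off the work surface, if the arm or the gripper's body presses on something with over 40 N, if the wrist force passes 120 N, or if a joint passes its speed limit or range.

## Working session

There is one attempt and no reset: what is moved stays moved. The work goes in short steps, Python scripts to look and compute and a shell command to move; the robot and the scene stay as the last step left them, time stands still between calls to the robot, and variables do not carry over. Pictures are saved under pics/ and viewed, at most 10 in all, crops included, and the job is handed in when it is done.

```bash
mkdir -p pics; ls
cat > h.py <<'E'
import numpy as np, cv2
from cell import telemetry, vision, ticket
def cam(n):
    c=vision.get_calibration(n);return np.array(c["camera_matrix"]),cv2.Rodrigues(np.array(c["rvec"],float))[0],np.array(c["tvec"],float).ravel()
def up(n,u,v,z=None,d=None):
    K,R,t=cam(n);r=np.linalg.inv(K)@[u,v,1.];C=-R.T@t;w=R.T@r
    s=d if d is not None else (z-C[2])/w[2]
    return C+s*w
def pj(n,P):
    K,R,t=cam(n);p=K@(R@np.array(P,float)+t);return p[:2]/p[2]
E
python3 - <<'E'
from h import *
for n in("scene","top"):
    p,d=vision.read_camera(n);cv2.imwrite(f"pics/{n}0.png",p[:,:,::-1]);np.save(n+"0.npy",d)
    K,R,t=cam(n);print(n,-R.T@t,R[2],K[0,0])
print(telemetry.observe())
E
```

```text
pics
scene [0.15141981 0.54938624 0.73458834] [ 0.46915267 -0.57198754 -0.67284919] 367.4952012461285
top [0.40984698 0.06672885 1.00136359] [ 0.14916933 -0.01693306 -0.98866667] 399.93065411350466
{'time': 0.1, 'qpos': array([-1.25000947e+00,  3.42656343e-01,  1.52489249e+00, -1.57287711e-05,
        1.27542177e+00, -1.46009444e-01]), 'qvel': array([-0.0002185 , -0.00193621, -0.00199298, -0.00128354, -0.00019405,
        0.00286131]), 'joint_efforts': array([ 1.37298455e-03, -4.32004988e+01, -2.44695514e+01,  7.18829851e-02,
        5.26929356e-02, -3.18034904e-05]), 'tool_pos': array([ 0.23624162, -0.46871617,  0.40412271]), 'tool_rot': array([-3.14022718e+00, -1.85598396e-04,  4.66800761e-01]), 'contact_force': array([ 0.20785144, -1.10614143,  0.82872355]), 'torque': array([-0.00428665,  0.02282512, -0.00257626]), 'grip_force': 0.0, 'opening': 0.09195648417575018}
```

View pics/scene0.png

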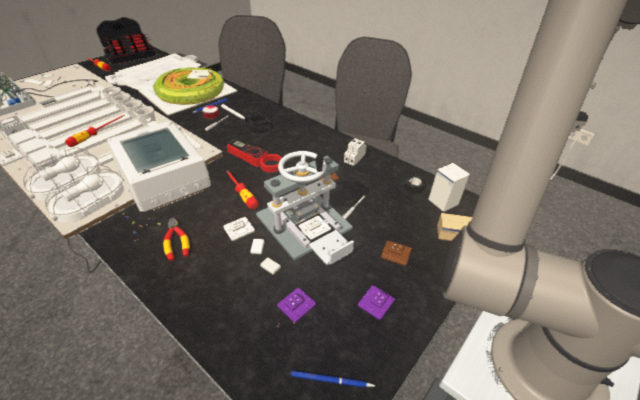

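View pics/top0.png

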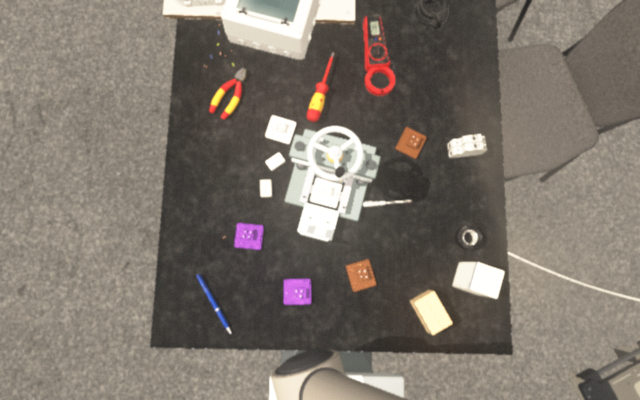

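The fixture is at about (333,175) in the top picture: wheel (335,152), handle dark near (341,170), tray push plate near (317,235), caps (275,161) and (265,188), tester (387,203), spare insert (281,129). I'll enlarge this.

Run:
```python
import cv2
p=cv2.imread("pics/top0.png")[110:250,250:420]
cv2.imwrite("pics/c1.png",cv2.resize(p,None,fx=4.2,fy=4.2,interpolation=cv2.INTER_CUBIC))
p=cv2.imread("pics/scene0.png")[140:275,215:375]
cv2.imwrite("pics/c2.png",cv2.resize(p,None,fx=4.2,fy=4.2,interpolation=cv2.INTER_CUBIC))
```

```text
(no output)
```

View pics/c1.png

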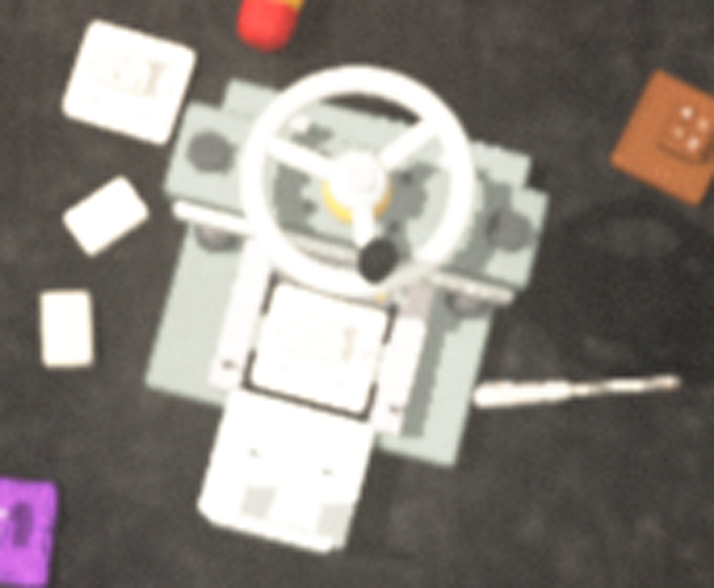

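View pics/c2.png

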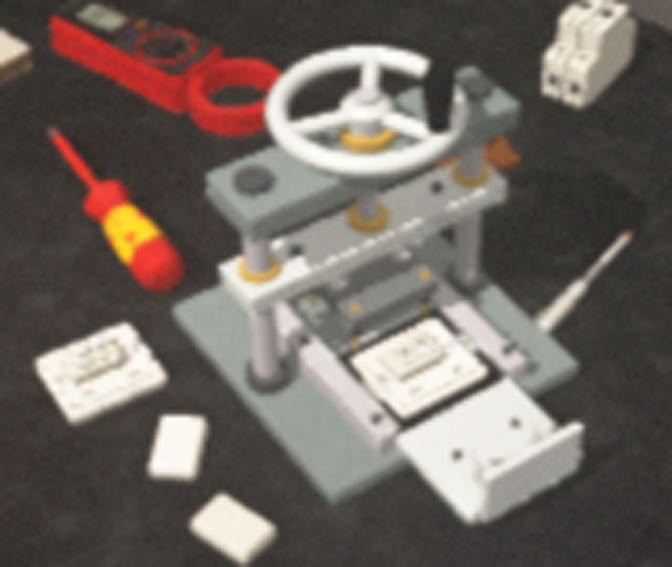

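Run:
```python
from h import *
f=lambda a,b,z:up("top",250+(a+.5)/4.2-.5,110+(b+.5)/4.2-.5,z)
hub=f(358,183,.202);hd=f(379,258,.248)
print("hub",hub,"handle",hd,np.linalg.norm((hd-hub)[:2]))
for n,a,b in(("bridge",(167,187,.178),(515,285,.178)),("base front",(147,383,.012),(455,466,.012)),("base left",(147,383,.012),(190,215,.012)),("plate",(203,514,.058),(337,550,.058)),("colcaps",(210,150,.18),(508,229,.18))):
    A=f(*a);B=f(*b);print(n,A,B,np.linalg.norm(A-B),np.degrees(np.arctan2(*(B-A)[1::-1])))
g=lambda a,b,z:up("scene",215+(a+.5)/4.2-.5,140+(b+.5)/4.2-.5,z)
print("scene plate top",g(487,488,.058),g(580,430,.058),"hub",g(365,110,.2), "handle top",g(438,65,.248))
# depth cloud of plate
d=np.load("scene0.npy");d2=np.load("top0.npy")
print("top depth handle",up("top",340,171,d=d2[171,340]), "rim",[up("top",u,v,d=d2[v,u]).round(4) for u,v in((335,127),(309,153),(361,153))])
for n,a in(("capa",(105,216,.009)),("capb",(67,328,.009)),("tester tip",(678,382,.006)),("tester end",(476,398,.006)),("spare",(130,82,.01))):print(n,f(*a))
```

```text
hub [0.63683178 0.02349907 0.202     ] handle [0.58848983 0.01574977 0.248     ] 0.048959124022070755
bridge [0.63889678 0.11857977 0.178     ] [ 0.59303474 -0.05754148  0.178     ] 0.18199456757539903 -104.59570273569777
base front [0.56456155 0.1369437  0.012     ] [ 0.51933034 -0.04715279  0.012     ] 0.18957156790057006 -103.80375050394468
base left [0.56456155 0.1369437  0.012     ] [0.66801894 0.11457072 0.012     ] 0.10584886141939598 -12.202489809212032
plate [0.4837328 0.0997015 0.058    ] [0.46531256 0.02406293 0.058     ] 0.07784920363706874 -103.68680032192916
colcaps [0.65819179 0.0974051  0.18      ] [ 0.6212999  -0.05364246  0.18      ] 0.15548753649897637 -103.72522582189389
scene plate top [0.47793438 0.10224096 0.058     ] [0.46454077 0.03297873 0.058     ] hub [0.63672655 0.02767044 0.2       ] handle top [0.59114904 0.01810522 0.248     ]
top depth handle [0.58908798 0.01533257 0.24590691] rim [array([0.6929, 0.0241, 0.2026]), array([0.6357, 0.0768, 0.2021]), array([ 0.6378, -0.0301,  0.2053])]
capa [0.66677623 0.16612519 0.009     ]
capb [0.5971908  0.18619103 0.009     ]
tester tip [ 0.57414829 -0.18217603  0.006     ]
tester end [ 0.5613452  -0.06016997  0.006     ]
spare [0.75129389 0.15399263 0.01      ]
```

Wheel hub is at about (0.638, 0.024), the fixture's x axis is at yaw −13.8°, and the handle is at wheel angle ≈1.17 rad. The push plate sits at about (0.473, 0.0645). I'll move in front of the plate with the fingers shut.

```bash
R='[-1,425,-393,0,0.708]'; python3 -m crank '[[-1,425,-393,0,0.708],[-1,425,-393,0,0.708],[-1,425,-393,0,0.708],[-1,425,-393,0,0.708],[-1,425,-393,0,0.708],[-1,425,-393,0,0.708],[-1,425,-393,0,0.708],[-1,425,-393,0,0.708],[-1,425,-393,0,0.708],[-1,425,-393,0,0.708],[-1,425,-393,0,0.708],[-1,425,-393,0,0.708]]' 5
cat >> h.py <<'E'
H=np.array([.638,.024]);A=-.241
E2=np.array([[np.cos(A),np.sin(A)],[-np.sin(A),np.cos(A)]])  # world->fixture
def fix(p): return E2@(np.array(p)[:2]-H)
def togo(fx,fy,tipz):
    "shift in tool axes (mm) and roll to bring TCP over fixture point"
    s=telemetry.observe();p=s["tool_pos"];y=s["tool_rot"][2];w=H+E2.T@[fx,fy]-p[:2]
    r=np.r_[w@[np.cos(y),np.sin(y)],w@[np.sin(y),-np.cos(y)],p[2]-(tipz+.178)]*1000
    print("go",r.round(1),"roll",round((y-A),3),"fix",(fix(p)*1000).round(1),"tip",round(p[2]-.178,4),"F",s["contact_force"].round(1),"t",s["time"],"q",s["qpos"].round(2))
E
python3 -c "
from h import *
togo(-.205,0,.035)"
```

```text
time: 1.1
tool_pos: [0.4064, -0.0121, 0.4047]
tool_rot: [3.141, -0.0, -0.241]
contact_force: [1.4, 0.3, -0.0]
opening: 0.0163
grip_force: 0.0
go [ 11.3 -90.4 191.7] roll -0.0 fix [-216.3  -90.4] tip 0.2267 F [ 1.4  0.3 -0. ] t 1.1 q [-0.22  0.12  1.82 -0.    1.2   1.59]
```

```bash
python3 -m crank '[[-1,5,-40,0,0],[-1,8,-70,0,0],[-1,8,-90,0,0],[-1,8,-90,30,0],[-1,8,-90,60,0],[-1,8,-90,95,0],[-1,8,-90,125,0],[-1,8,-90,155,0],[-1,8,-90,180,0],[-1,8,-90,190,0],[-1,8,-90,190,0],[-1,8,-90,190,0]]' 5
python3 - <<'E'
from h import *
togo(-.205,0,.035)
p,d=vision.read_camera("scene");cv2.imwrite("pics/s1.png",cv2.resize(p[140:290,215:395,::-1],None,fx=4,fy=4,interpolation=cv2.INTER_CUBIC))
E
```

```text
time: 2.1
tool_pos: [0.4356, 0.0712, 0.2144]
tool_rot: [3.141, 0.002, -0.241]
contact_force: [0.0, -0.6, 0.1]
opening: 0.0005
grip_force: 0.0
go [ 2.8 -2.5  1.4] roll -0.0 fix [-207.8   -2.5] tip 0.0364 F [ 0.  -0.6  0.1] t 2.1 q [-0.01  0.46  1.98 -0.    0.7   1.8 ]
```

View pics/s1.png

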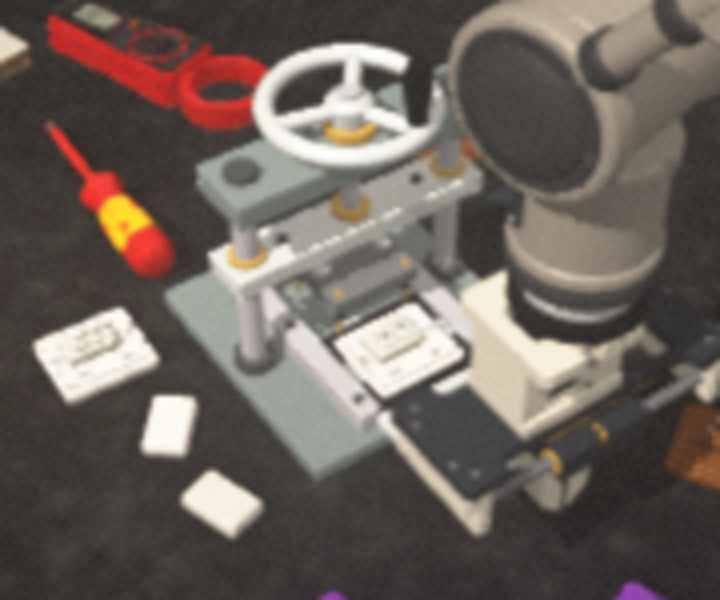

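The closed fingers stand in front of the push plate. Before pushing in, I'll use depth to check the wrist's clearance to the wheel and handle.

Run:
```python
from h import *
P=[]
for n in("scene","top"):
    p,d=vision.read_camera(n);K,R,t=cam(n);v,u=np.nonzero((d>.1)&(d<1.2))
    c=np.c_[u,v,np.ones(len(u))]@np.linalg.inv(K).T*d[v,u][:,None];P.append((c-t)@R)
P=np.vstack(P);f=(P[:,:2]-H)@E2.T*1000;z=P[:,2]*1000
for a in range(60,480,20):
    m=(z>a)&(z<=a+20)&(f[:,0]<-72)&(f[:,0]>-420)&(abs(f[:,1])<130)
    if m.sum()>5:print(a,m.sum(),np.percentile(f[m,0],[1,98,99.5]).round(),np.percentile(f[m,1],[1,99]).round())
```

```text
60 43 [-220. -198. -198.] [-16.  18.]
100 288 [-244. -179. -173.] [-85.  86.]
120 448 [-244. -185. -177.] [-90.  93.]
140 1222 [-244. -175. -172.] [-97.  94.]
160 181 [-231. -186. -185.] [-17.  50.]
180 184 [-244. -180. -176.] [-11.  50.]
200 564 [-244. -174. -172.] [-21.  49.]
220 183 [-247. -191. -185.] [-22.  38.]
240 295 [-247. -190. -187.] [-28.  38.]
260 303 [-245. -193. -188.] [-19.  45.]
280 281 [-245. -190. -188.] [-19.  44.]
300 249 [-248. -209. -204.] [-34.  60.]
320 238 [-261. -187. -184.] [-55.  68.]
340 590 [-265. -180. -162.] [-55.  70.]
360 1388 [-263. -157. -153.] [-71.  69.]
380 4387 [-258. -168. -162.] [-66.  63.]
400 917 [-278. -187. -184.] [-70.  55.]
420 597 [-337. -239. -237.] [-70.  47.]
440 679 [-351. -275. -256.] [-33.  43.]
460 1047 [-363. -248. -246.] [-66.  44.]
```

```bash
python3 -m crank '[[-1,12,-2,0,0],[-1,22,-2,0,0],[-1,28,-2,0,0],[-1,34,-2,0,0],[-1,40,-2,0,0],[-1,46,-2,0,0],[-1,52,-2,0,0],[-1,58,-2,0,0],[-1,64,-2,0,0],[-1,69,-2,0,0],[-1,73,-2,0,0],[-1,76,-2,0,0]]' 5
python3 -m crank '[[-1,1,0,0,0],[-1,2,0,0,0],[-1,3,0,0,0],[-1,4,0,0,0],[-1,4,0,0,0]]'
python3 -c "
from h import *
togo(-.1245,0,.035)"
```

```text
time: 3.25
tool_pos: [0.5104, 0.0549, 0.2147]
tool_rot: [3.142, -0.0, -0.241]
contact_force: [-1.8, 1.1, 1.1]
opening: 0.0004
grip_force: 0.8
time: 3.67
tool_pos: [0.5138, 0.054, 0.2147]
tool_rot: [3.141, -0.0, -0.241]
contact_force: [-1.7, 0.8, -1.5]
opening: 0.0001
grip_force: 0.4
go [ 3.2 -0.5  1.7] roll -0.0 fix [-127.7   -0.5] tip 0.0367 F [-1.7  0.8 -1.5] t 3.6667 q [-0.04  0.56  1.77 -0.    0.81  1.77]
```

```bash
python3 -m crank '[[-1,1,0,0,0],[-1,2,0,0,0],[-1,3,0,0,0],[-1,3,0,0,0]]'
python3 -m crank '[[-1,0.7,0,0,0],[-1,1.4,0,0,0],[-1,2,0,0,0],[-1,2,0,0,0]]'
```

```text
time: 4.0
tool_pos: [0.5166, 0.0534, 0.2146]
tool_rot: [3.141, 0.001, -0.241]
contact_force: [-2.1, 1.9, 0.4]
opening: 0.0003
grip_force: 1.4
time: 4.33
tool_pos: [0.5173, 0.0532, 0.2146]
tool_rot: [3.141, 0.005, -0.241]
contact_force: [-9.8, 2.9, 7.0]
opening: 0.0005
grip_force: 4.8
```

The tray is home against its stop, with 10 N on the fingers. Next: back off and rise.

```bash
python3 -m crank '[[-1,-1,0,0,0],[-1,-10,0,0,0],[-1,-30,0,0,0],[-1,-50,0,0,0],[-1,-60,0,-20,0],[-1,-60,0,-55,0],[-1,-60,0,-95,0],[-1,-60,0,-135,0],[-1,-60,0,-175,0],[-1,-60,0,-210,0],[-1,-60,0,-230,0],[-1,-60,0,-230,0]]'
cat > path.py <<'E'
from h import *
def c(th,gap=0):
    h=48*np.array([-np.sin(th),-np.cos(th)]);t=np.array([-np.cos(th),np.sin(th)])
    return h-np.array([9.5,19])*np.clip(t/.26,-1,1)-(9.5+gap)*t
def rows(a,b,n,start):
    for th in np.linspace(a,b,n+1)[1:]:
        q=c(th)-start;print("[-1,%.1f,%.1f,0,0]"%(q[0],-q[1]),end=",")
    print()
E
python3 - <<'E'
from path import *
s=c(1.17,10)
togo(s[0]/1e3,s[1]/1e3,.216);print(s,c(1.17))
p,d=vision.read_camera("top");cv2.imwrite("pics/t1.png",cv2.resize(p[110:270,250:420,::-1],None,fx=3.7,fy=3.7,interpolation=cv2.INTER_CUBIC))
E
```

```text
time: 5.33
tool_pos: [0.4607, 0.0671, 0.4498]
tool_rot: [-3.139, -0.011, -0.241]
contact_force: [0.7, 0.9, 0.1]
opening: 0.0006
grip_force: 0.0
go [155.4  55.2  55.8] roll -0.0 fix [-182.4   -0.4] tip 0.2718 F [0.7 0.9 0.1] t 5.3333 q [-0.02  0.19  1.6  -0.    1.34  1.79]
[-27.08807085 -55.6819175 ] [-30.98958769 -46.47441153]
```

View pics/t1.png

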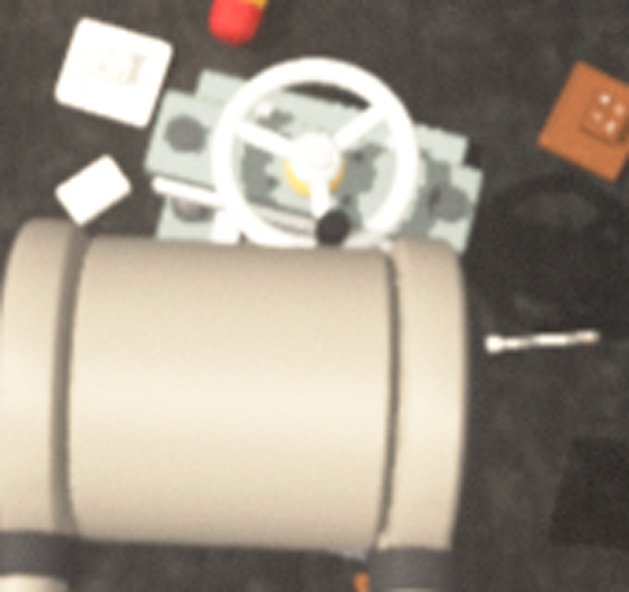

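The wheel and handle (332,226) haven't moved, and the tray is under the bridge. Next I go to the start position behind the handle and come down.

```bash
python3 -m crank '[[-1,20,30,0,0],[-1,50,55,0,0],[-1,90,55,0,0],[-1,125,55,0,0],[-1,150,55,0,0],[-1,155,55,0,0],[-1,155,55,0,0],[-1,155,55,20,0],[-1,155,55,40,0],[-1,155,55,55,0],[-1,155,55,55,0],[-1,155,55,55,0]]'
python3 - <<'E'
from path import *
s=c(1.17,10)
togo(s[0]/1e3,s[1]/1e3,.216)
st=fix(telemetry.observe()["tool_pos"])*1e3
q=c(1.17)-st;print(q[0],-q[1]);rows(1.17,2.7,11,st)
E
```

```text
time: 6.38
tool_pos: [0.5968, -0.0228, 0.3893]
tool_rot: [3.141, 0.002, -0.241]
contact_force: [-0.2, 0.8, -0.0]
opening: 0.0005
grip_force: 0.0
go [ 1.8  0.4 -4.7] roll 0.0 fix [-28.8 -55.3] tip 0.2113 F [-0.2  0.8 -0. ] t 6.3833 q [-0.17  0.49  1.34 -0.    1.32  1.65]
-2.1499398125379905 -8.827454778659401
[-1,-5.6,-14.7,0,0],[-1,-13.2,-21.0,0,0],[-1,-19.9,-27.6,0,0],[-1,-25.7,-34.4,0,0],[-1,-29.4,-41.2,0,0],[-1,-28.2,-47.9,0,0],[-1,-26.1,-54.3,0,0],[-1,-23.2,-60.5,0,0],[-1,-19.4,-66.1,0,0],[-1,-14.9,-71.2,0,0],[-1,-9.8,-75.6,0,0],
```

```bash
python3 -m crank '[[-1,-2,-4,-6,0],[-1,-4,-10,-6,0],[-1,-6,-15,-6,0],[-1,-13,-21,-6,0],[-1,-20,-28,-6,0],[-1,-26,-34,-6,0],[-1,-29,-41,-6,0],[-1,-28,-48,-6,0],[-1,-26,-54,-6,0],[-1,-23,-60,-6,0],[-1,-19,-66,-6,0],[-1,-19,-66,-6,0]]'
cat > chk.py <<'E'
from path import *
import sys
th0=float(sys.argv[1]);th1=float(sys.argv[2]);n=int(sys.argv[3])
togo(*(c(th0)/1e3),.216)
p,d=vision.read_camera("top");K,R,t=cam("top")
v,u=np.nonzero((d>.5));P=np.c_[u,v,np.ones(len(u))]@np.linalg.inv(K).T*d[v,u][:,None];P=(P-t)@R
f=(P[:,:2]-H)@E2.T*1000;r=np.hypot(*f.T)
m=(P[:,2]>.225)&(P[:,2]<.26)&(r<64)&(r>30)&(p[v,u].max(1)<90)
if m.sum()>3:
    h=np.median(f[m],0);print("handle px",m.sum(),h.round(1),"theta",np.arctan2(-h[0],-h[1]).round(2))
rows(th0,th1,n,fix(telemetry.observe()["tool_pos"])*1e3)
E
python3 chk.py 2.56 4.1 11
```

```text
time: 7.38
tool_pos: [0.5961, 0.0464, 0.3953]
tool_rot: [-3.141, -0.0, -0.24]
contact_force: [-0.1, -0.1, 0.2]
opening: 0.0007
grip_force: 0.0
go [ 2.2 -4.1  1.3] roll 0.001 fix [-46.   11.8] tip 0.2173 F [-0.1 -0.1  0.2] t 7.3833 q [-0.05  0.48  1.33  0.    1.33  1.76]
[-1,7.6,-9.0,0,0],[-1,13.4,-12.7,0,0],[-1,19.7,-22.8,0,0],[-1,26.2,-34.9,0,0],[-1,33.0,-46.1,0,0],[-1,39.8,-56.2,0,0],[-1,46.6,-55.6,0,0],[-1,53.2,-53.8,0,0],[-1,59.5,-51.0,0,0],[-1,65.3,-47.4,0,0],[-1,70.6,-43.0,0,0],
```

Run:
```python
from h import *
p,d=vision.read_camera("scene");cv2.imwrite("pics/s2.png",cv2.resize(p[120:270,215:375,::-1],None,fx=4,fy=4,interpolation=cv2.INTER_CUBIC))
```

```text
(no output)
```

View pics/s2.png

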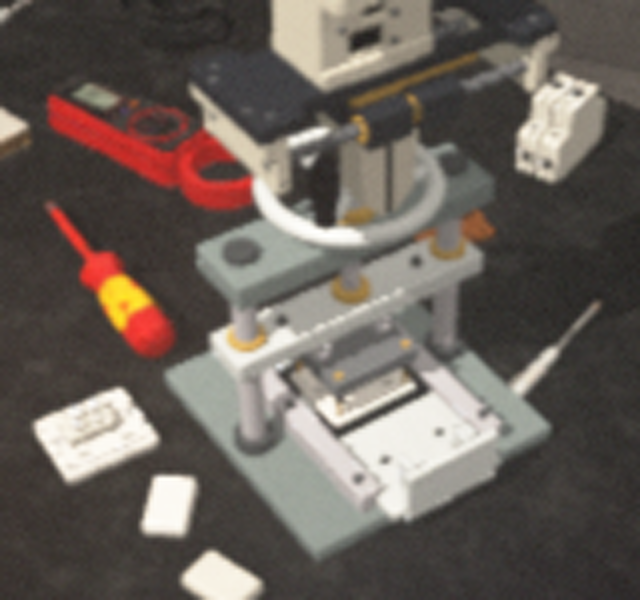

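The tray is home, and the handle (322,190) is being pushed ahead of the fingers on the fixture's left side. I'll carry on.

```bash
python3 -m crank '[[-1,3,-5,0,0],[-1,8,-9,0,0],[-1,13,-13,0,0],[-1,20,-23,0,0],[-1,26,-35,0,0],[-1,33,-46,0,0],[-1,40,-56,0,0],[-1,47,-56,0,0],[-1,53,-54,0,0],[-1,59,-51,0,0],[-1,65,-47,0,0],[-1,70,-43,0,0]]'
python3 chk.py 4.1 5.6 11
python3 -c "
from h import *
q=up('scene',215+322/4,120+223/4,.206);f=fix(q);print(f,np.arctan2(-f[0],-f[1])%6.283)"
```

```text
time: 8.48
tool_pos: [0.6738, 0.0694, 0.3955]
tool_rot: [3.142, 0.0, -0.242]
contact_force: [-1.6, 2.4, -0.5]
opening: 0.0004
grip_force: 1.3
go [ 0.4 -1.8  1.5] roll -0.001 fix [23.9 52.6] tip 0.2175 F [-1.6  2.4 -0.5] t 8.4833 q [-0.01  0.64  1.06 -0.    1.45  1.8 ]
handle px 12 [40.4 21.1] theta -2.05
[-1,4.1,2.1,0,0],[-1,7.9,7.6,0,0],[-1,13.1,13.6,0,0],[-1,20.1,19.9,0,0],[-1,26.4,26.4,0,0],[-1,31.7,33.1,0,0],[-1,33.2,39.7,0,0],[-1,31.8,46.2,0,0],[-1,29.5,52.5,0,0],[-1,26.4,58.4,0,0],[-1,22.5,63.8,0,0],
[-0.03264802  0.04023641] 2.4599360837950863
```

```bash
python3 -m crank '[[-1,4,2,0,0],[-1,8,8,0,0],[-1,13,14,0,0],[-1,20,20,0,0],[-1,26,26,0,0],[-1,32,33,0,0],[-1,33,40,0,0],[-1,32,46,0,0],[-1,30,52,0,0],[-1,26,58,0,0],[-1,22,64,0,0],[-1,22,64,0,0]]'
python3 chk.py 5.6 7.0 10
```

```text
time: 9.53
tool_pos: [0.6783, 0.002, 0.3961]
tool_rot: [3.141, 0.001, -0.242]
contact_force: [0.7, 0.7, 0.5]
opening: 0.0005
grip_force: 0.2
go [2.8 0.5 2.1] roll -0.001 fix [ 44.4 -11.7] tip 0.2181 F [0.7 0.7 0.5] t 9.5333 q [-0.11  0.64  1.05 -0.    1.45  1.7 ]
[-1,-2.2,5.8,0,0],[-1,-7.6,10.0,0,0],[-1,-13.5,13.5,0,0],[-1,-19.8,26.1,0,0],[-1,-26.4,38.0,0,0],[-1,-33.2,48.9,0,0],[-1,-40.1,56.3,0,0],[-1,-46.8,55.1,0,0],[-1,-53.3,53.0,0,0],[-1,-59.5,50.0,0,0],
```

```bash
python3 -m crank '[[-1,-2,6,0,0],[-1,-8,10,0,0],[-1,-13,14,0,0],[-1,-20,26,0,0],[-1,-26,38,0,0],[-1,-33,49,0,0],[-1,-40,56,0,0],[-1,-47,55,0,0],[-1,-53,53,0,0],[-1,-59,50,0,0],[-1,-59,50,0,0]]'
python3 chk.py 7.0 7.42 4
python3 - <<'E'
from h import *
p,d=vision.read_camera("scene");cv2.imwrite("pics/s3.png",cv2.resize(p[120:270,215:375,::-1],None,fx=4,fy=4,interpolation=cv2.INTER_CUBIC))
E
```

```text
time: 10.5
tool_pos: [0.6093, -0.0303, 0.3959]
tool_rot: [-3.142, 0.001, -0.24]
contact_force: [-0.1, -1.9, -0.1]
opening: 0.0004
grip_force: 0.5
go [0.  1.9 1.9] roll 0.001 fix [-14.9 -59.6] tip 0.2179 F [-0.1 -1.9 -0.1] t 10.5 q [-0.18  0.51  1.29  0.    1.35  1.64]
handle px 5 [-39.3 -39. ] theta 0.79
[-1,-4.7,-1.0,0,0],[-1,-8.7,-4.2,0,0],[-1,-12.4,-7.8,0,0],[-1,-15.6,-11.8,0,0],
```

View pics/s3.png

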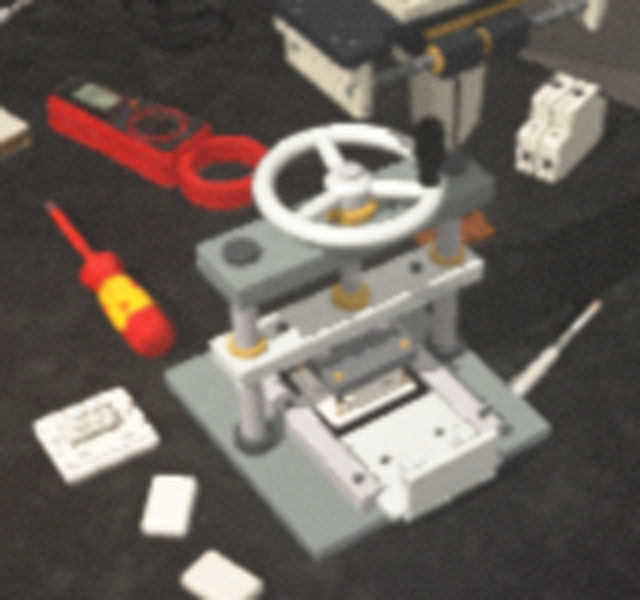

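The handle stands at (430,152), about 7.05 rad, roughly 0.4 rad short of its start. I'll bring it the rest of the way gently, then back off.

```bash
python3 -m crank '[[-1,-2,0,0,0],[-1,-5,-1,0,0],[-1,-7,-3,0,0],[-1,-9,-4,0,0],[-1,-11,-6,0,0],[-1,-12,-8,0,0],[-1,-14,-10,0,0],[-1,-16,-12,0,0],[-1,-16,-12,0,0]]'
python3 chk.py 7.42 7.45 1
python3 -m crank '[[-1,1,4,0,0],[-1,4,15,0,0],[-1,8,30,0,0],[-1,8,30,-20,0],[-1,8,30,-50,0],[-1,8,50,-80,0],[-1,8,85,-80,0],[-1,8,120,-80,0],[-1,8,150,-80,0],[-1,8,180,-80,0],[-1,8,180,-80,0],[-1,8,180,-80,0]]'
python3 - <<'E'
from h import *
a=[]
for n in("scene","top"):
    p,d=vision.read_camera(n)
    i=(p[130:220,270:350] if n=="scene" else p[110:230,270:390])[:,:,::-1]
    j=cv2.imread(f"pics/{n}0.png");j=j[130:220,270:350] if n=="scene" else j[110:230,270:390]
    a.append(cv2.resize(np.hstack([j,i]),(800,450 if n=="scene" else 400),interpolation=cv2.INTER_CUBIC)[:300 if n=="scene" else 300])
cv2.imwrite("pics/f.png",np.vstack(a))
E
python3 chk.py 7.42 7.45 1
```

```text
time: 11.35
tool_pos: [0.5972, -0.0154, 0.3957]
tool_rot: [-3.141, 0.001, -0.241]
contact_force: [-1.1, -2.0, -0.3]
opening: 0.0007
grip_force: 0.6
go [ 0.2 -0.2  1.7] roll 0.0 fix [-30.2 -48. ] tip 0.2177 F [-1.1 -2.  -0.3] t 11.35 q [-0.15  0.48  1.33  0.    1.33  1.66]
[-1,-0.8,-1.5,0,0],
time: 12.4
tool_pos: [0.5617, -0.1949, 0.4755]
tool_rot: [-3.141, 0.0, -0.245]
contact_force: [0.5, 0.3, -0.1]
opening: 0.0006
grip_force: 0.0
go [  -8.3 -180.7   81.7] roll -0.001 fix [ -21.8 -228.5] tip 0.2977 F [-0.5 -0.3 -0.2] t 12.5 q [-0.46  0.43  1.19  0.    1.52  1.35]
handle px 43 [-46.3 -22.2] theta 1.12
[-1,-9.1,-181.3,0,0],
```

View pics/f.png

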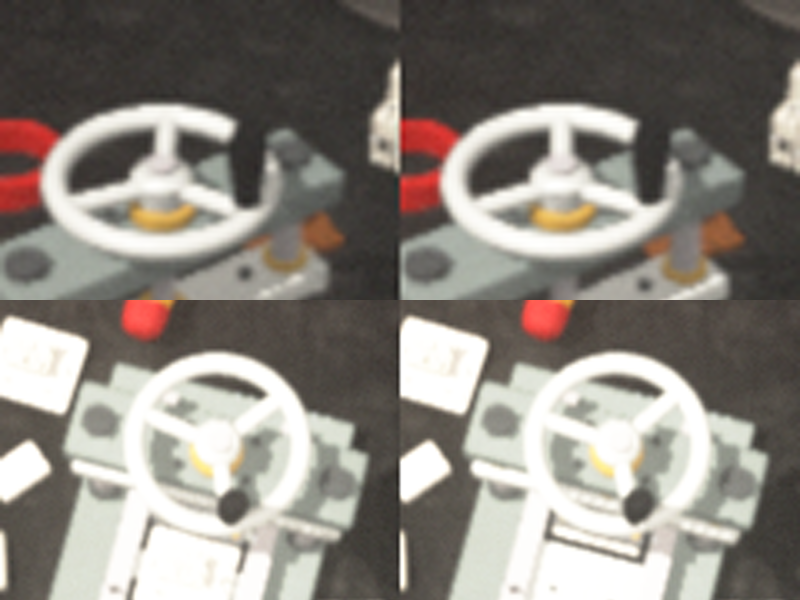

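Before (left) and after (right), the handle is at the same place: (233,507) against (636−400,505). The crosshead is lower, the tray is in, and the hand is clear.

```bash
python3 -c "
from cell import ticket
print(ticket.hand_in())"
```

```text
the job is handed in; nothing more can be done
None
```

The job is handed in, with no verdict returned: the tray is pushed home, the wheel has made one clockwise turn with its handle about where it started, and the hand is clear; I did not measure the probe force or the insert's final seating.

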